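# Clamp sample cups in a twin-screw hold-down cradle

## Robot

A 6-joint arm with a two-finger parallel gripper is mounted at the origin on a cart in front of the work surface, level with it; the furniture and walls round the work are solid. World frame = base frame: x ahead of the robot, y to its left, z up, the work surface at z = 0. Lengths are in mm, angles in rad, forces in N, time in s.
With the tool pointing down it reaches from about 350 to 875 mm from the base axis. Payload 4.2 kg.
Tool frame: the origin (TCP) lies midway between the tips of the shut fingers; the grasp point (between the pads) lies 19 mm behind it; z points along the fingers, y is the line along which they close (so a half turn about z gives the same grasp; the last joint's range is limited). The gripper opens to 85 mm and grips with 20 to 120 N. Pads are 22 mm wide; open, the fingers measure 114 mm over their backs; the gripper's body (76 mm by 85 mm) begins 54 mm behind the grasp point. The pads swing forward as they close: fully open they stand 13 mm farther back than shut.
Start: joints at [1.498, 0.385, 0.008, 0, -1.194, -0.259], TCP at [203.558, 590.9, 204.212] pointing down, gripper open.
Joint ranges: [-3.14, 3.14], [-1.21, 2.06], [-1.07, 1.41], [-3.16, 2.05], [-2.99, -0.16], [-3.1, 3.1]. Speed limits (rad/s): [2.79, 2.79, 3.14, 3.14, 3.14, 3.14].

## Interface

Orientations are given as a unit quaternion [x, y, z, w].
In Python, from bench import read_state, get_image, job_done gives the robot as it stands.
- The arm moves only by the shell command python3 -m jog 'ROWS'. ROWS is JSON, a list of rows, each a list of 3 entries, a list of its own where there are three numbers: the shift along the world's x, y, z scaled (see below), then the turn, a rotation vector about the world's x, y, z scaled (see below), then the gripper's target within -1 to 1 (shut at 1, half-way at 0, fully open at -1). In form: [[[x, y, z], [wx, wy, wz], claw], ...]. A call has 1 to 20 rows; each row is the pose to reach, as a shift and turn from the pose commanded when the call began; what a row does not reach only later rows make up. The controller multiplies each number of a shift by 10 cm and each number of a turn by 120 degrees. A row lasts 1/10 s, in which the tool goes at most 50 mm and 8.59 degrees, less where a joint would pass 70% of its speed; a pose out of reach is approached as far as the arm can. A call with a number of a shift or a turn outside -1 to 1 is refused whole. A call with a gripper value outside its range is refused whole. The fingers move at their own pace and stop on an object; the grip force is fixed at half the most. Time passes only in rows, so rows that repeat a pose let the fingers close. It gives the time, the measured TCP pose, the force, the opening and the grip force at its end, in the units of the state.
- read_state(): the state, without advancing time (a new reading comes with each control period).
- get_image(name): name is "scene" or "top" or "wrist"; returns a dict with "frame" (420x560x3 uint8, red, green, blue), "range_z" (420x560 float32, mm along the optical axis (not along the pixel's ray), 0 where there is no reading), "fx", "fy", "cx", "cy" (pixels), "R" (3x3) and "t" (3): a world point X has camera coordinates R X + t. Camera axes: x right, y down, z forward; pixel columns grow to the right and rows downward; lengths in mm; the calibration is good to about 2 mm. A picture is of the moment at which its call begins.
- job_done(): hands the job in; it is judged then, once.
The state is a dict: "clock": time; "joints": joint angles; "joint_vel": joint speeds; "joint_efforts": joint torques, N m; "position": TCP position; "ee_rot": TCP orientation; "contact_force": force on the tool from outside, world axes, zero at the start; "wrist_torque": the same for the moment, N m; "gripper_width": finger opening in mm; "grasp_force": force on a finger pad.
Only numpy, scipy, OpenCV 4.12 (cv2) and the standard library are available. Lean on these libraries where they do the work, as an engineer would, in place of code of your own. Each camera call takes 0.05 s, during which the arm holds its last target. There are 200 camera calls.

## Task

Get the sample cups (one to three of them) ready for carrying: stand every cup upright in the white tray, then slide the loaded tray by its green fin up the ramp of the blue cradle, under the yellow beam, fully home against the back stop. Then lower the beam onto the lids by turning its two red wing knobs clockwise alternately in small steps, neither knob ever getting more than a quarter of a turn ahead of the other, until the beam is level and the sprung black pad under it is pressed back about half of its 10 mm stroke. Leave the bottle, pot and spirit lamp standing nearby alone.

Things in the scene. Friction and masses are not known exactly. Their poses are not given: they have to be found in the camera images.
- cradle: hold-down cradle, fixed, blue base 136 (x) x 186 (y) x 10 mm. Origin: on the bench under the middle of the bed; own +y points out of the open entry end, -x roughly to the robot. The bed (10 mm high) runs from the back stop (face at y = -83 mm) to y = +87 mm. A tray that is home has its origin at x = y = 0, z = 10 mm here, with the same axes. Two 8 mm upright screws at x = +-55 mm, y = 0.
- ramp_foot (a point): middle of the foot of the cradle's ramp, on the bench, at y = +137 mm of the cradle. The ramp rises 10 mm over 50 mm to the bed. Side rails with inner faces at x = +-34 mm along the bed (tops 24 mm above the bench) flare out to about +-49 mm here.
- beam: yellow cross beam 140 (x) x 26 x 14 mm on the two screws. Origin: its centre, 113 mm above the bench with both knobs at 0; z up. Each end goes down 4 mm for each radian that its knob turns clockwise, so the middle goes 2 mm down per radian of either; it tilts 0.036 rad for each radian of difference between the knobs. It stays where it is left.
- press_pad (a joint): how far (m) the sprung black pad (44 x 136 x 8 mm, long along the cradle's y, under the middle of the beam) is pressed back towards the beam: 0 free, 0.010 the full stroke. Soft spring: about 0.5 N to start, 0.08 N more per mm. Two steel pins with red tips rise above the beam as the pad is pressed back.
- pad_face (a point): centre of the pad's underside: 86 mm above the bench with both knobs at 0 and the pad free, 12 mm above the lids of cups in the tray that is home. (So the lids are met when the mean of the knobs is about 2.9 rad, and half stroke is at about 4.1 to 4.2 rad.)
- knob_near (a joint): angle (rad) of the wing knob nearer the robot (at the cradle's x = -55 mm); grows clockwise seen from above, which lowers its end of the beam. Range -0.3 to 5.8, start 0 to 0.7. Friction about 0.1 N m; stays where it is left.
- knob_far (a joint): the same for the knob farther from the robot (at the cradle's x = +55 mm).
- knob_near_grip (a point): point on the near knob's axis at the height to grip: 200 mm above the bench at angle 0; the knob rides down with its end of the beam, 4 mm per radian. The red wing is 13 mm thick, 46 mm long, from 18 mm below to 12 mm above this point, and gives up to 5 mm any way on soft rubber; a black disc 40 mm across has its top 22 mm below the point. The wing runs along this point's own y axis: the cradle's y at angle 0, turned clockwise by the knob's angle.
- knob_far_grip (a point): the same point and axes for the far knob.
- tray: loose white tray for three cups in a row, 62 (x) x 166 (y) mm, 22 mm high, floor 4 mm thick, walls 3 mm, 0.4 kg. Origin: centre of its underside, z up. Two low dividers (12 mm high) at y = +-26.5 mm part it into three places, centred at y = -54, 0 and +54 mm. The green fin is at its +y end, which must point out of the cradle's entry.
- tray_fin (a point): grip point on the tray's green fin, 97 mm along the tray's +y and 58 mm above its underside. The fin is 10 mm thick (across the tray's x), 28 mm long (y from 82 to 110 mm), from 8 to 70 mm above the underside.
- cup_white: screw-cap sample cup, 60 mm tall: white body 43 mm across, white lid 48 mm across (lid from 46 to 60 mm up). Origin: centre of its underside, z up. About 0.06 kg. May be absent (then no reading).
- cup_blue: screw-cap sample cup, 60 mm tall: white body 43 mm across, blue lid 48 mm across (lid from 46 to 60 mm up). Origin: centre of its underside, z up. About 0.06 kg. May be absent (then no reading).
- cup_red: screw-cap sample cup, 60 mm tall: white body 43 mm across, red lid 48 mm across (lid from 46 to 60 mm up). Origin: centre of its underside, z up. About 0.06 kg. May be absent (then no reading).
- oil_bottle: bystander: brown dropper bottle 38 mm across, 124 mm tall; origin under its centre.
- pot: bystander: screw-cap sample pot with a pale body, 46 mm across, 66 mm tall; origin under its centre.
- spirit_lamp: bystander: round glass spirit lamp 61 mm across, 84 mm tall; origin under its centre.

How it is judged:
By the outcome, as a careful person would: the job done as asked, in the order asked, and still so for the second after the job is handed in, with the robot touching nothing.
Of cup_white, cup_blue, cup_red only 1 to 3 are there at a start; the rules pass over those that are not, and their reading is None.
At some moment in a run one of tray may be knocked a few centimetres aside while the robot is not near it.
It also fails if it takes over 210 s, if anything falls off the work surface, if the arm or the gripper's body presses on something with over 40 N, if the wrist force passes 120 N, or if a joint passes its speed limit or range.

## Working session

There is one attempt and no reset: what is moved stays moved. The work goes in short steps, Python scripts to look and compute and a shell command to move; the robot and the scene stay as the last step left them, time stands still between calls to the robot, and variables do not carry over. Pictures are saved under pics/ and viewed, at most 14 in all, crops included, and the job is handed in when it is done.

```bash
mkdir -p pics; ls; cat > h.py <<'E'
import numpy as np, cv2
from bench import read_state, get_image, job_done
def snap(name, fn, save=True):
    d=get_image(name)
    if save: cv2.imwrite('pics/'+fn+'.png', d['frame'][:,:,::-1])
    np.savez(''+fn+'.npz', **{k:np.array(v) for k,v in d.items()})
    return d
def world(d):
    z=d['range_z'].astype(float); v,u=np.indices(z.shape)
    P=np.stack([(u-d['cx'])/d['fx']*z,(v-d['cy'])/d['fy']*z,z],-1)
    W=(P-d['t'])@d['R']
    W[z<=0]=np.nan
    return W
def load(fn): 
    return dict(np.load(''+fn+'.npz'))
E
python3 - <<'E'
from h import *
s=read_state(); print(s['clock'],s['position'],s['ee_rot'])
a=snap('scene','s0'); b=snap('top','t0')
cv2.imwrite('pics/st0.png',cv2.resize(np.vstack([a['frame'],b['frame']]),(400,600))[:,:,::-1])
E
```

```text
pics
0.0 [203.37010184 590.29524604 203.11921051] [ 9.86252147e-01 -1.65243779e-01 -1.33309007e-04  1.08567082e-03]
```

View pics/s0.png

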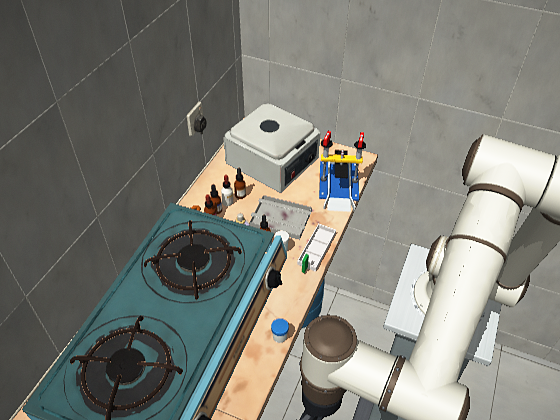

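View pics/t0.png

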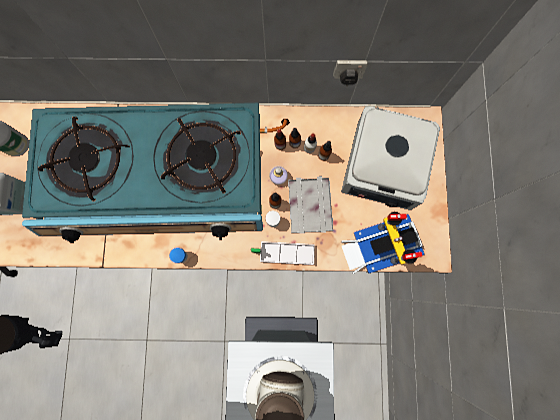

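```bash
python3 - <<'E'
from h import *
a=load('s0'); b=load('t0')
Wt=world(b); Ws=world(a)
for n,u,v in [('blue',177,256),('white',273,218),('bot',275,200),('lamp',279,175),('fin',256,250),('traycorner',315,264),('tray',290,247),('beam',400,240),('knobN',411,256),('knobF',397,216),('rampL',345,243)]:
    print(n,Wt[v,u].round(0))
print(np.nanmin(Wt.reshape(-1,3),0))
def up(d,x0,x1,y0,y1,k): return cv2.resize(d['frame'][y0:y1,x0:x1],None,fx=k,fy=k,interpolation=cv2.INTER_CUBIC)
A=up(a,190,390,120,350,2.6); B=up(b,240,440,160,280,4)
cv2.imwrite('pics/c_s.png',A[:,:,::-1]); cv2.imwrite('pics/c_t.png',B[:,:,::-1])
print(A.shape,B.shape)
E
```

```text
blue [401. 313.  60.]
white [519.  27.  68.]
bot [570.  21.  93.]
lamp [656.  11.  60.]
fin [421.  76.  74.]
traycorner [ 387. -106.   -4.]
tray [438. -27.   6.]
beam [ 452. -342.  113.]
knobN [ 398. -341.  211.]
knobF [ 503. -307.  218.]
rampL [ 453. -200.    3.]
[-346.86021677 -546.53332455 -945.87620241]
(598, 520, 3) (480, 800, 3)
```

View pics/c_s.png

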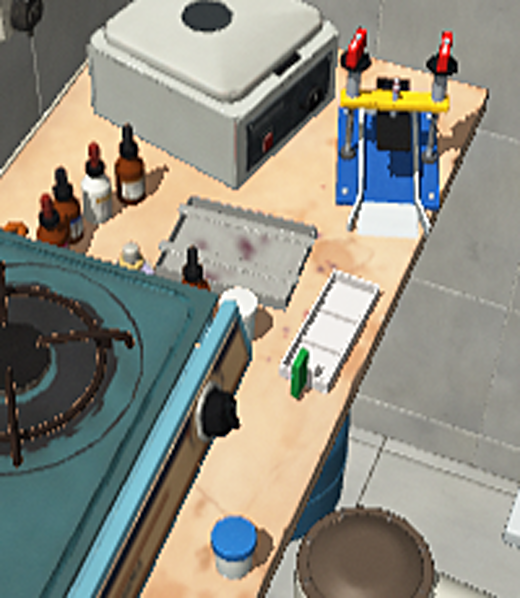

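View pics/c_t.png

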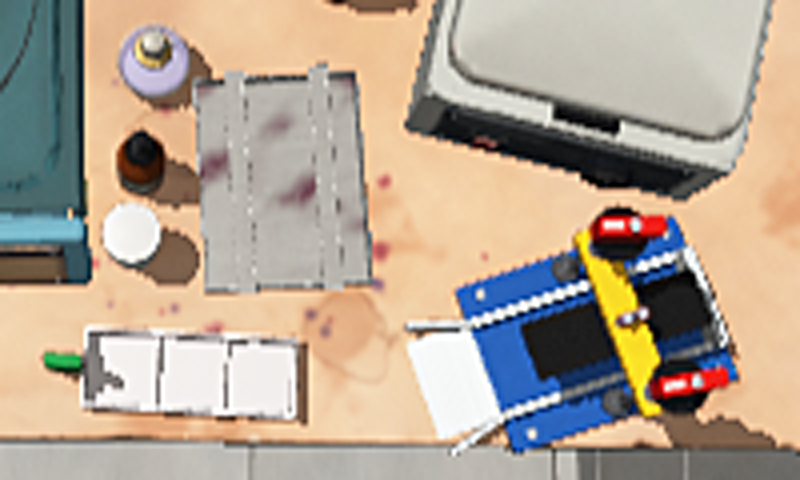

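```bash
cat >> h.py <<'E'
def hsv(d): return cv2.cvtColor(np.ascontiguousarray(d['frame']),cv2.COLOR_RGB2HSV)
def masks(d):
    h=hsv(d); H,S,V=[h[...,i] for i in range(3)]
    return dict(blue=(H>95)&(H<118)&(S>140)&(V>60),green=(H>50)&(H<80)&(S>130),yellow=(H>22)&(H<32)&(S>170),red=((H<5)|(H>174))&(S>190)&(V>100),white=(S<40)&(V>200))
def raydown(d,uv,z):
    "world points where the pixel rays meet height z"
    uv=np.atleast_2d(uv).astype(float); r=np.stack([(uv[:,0]-d['cx'])/d['fx'],(uv[:,1]-d['cy'])/d['fy'],np.ones(len(uv))],-1)@d['R']
    c=-np.array(d['t'])@d['R']; return c+r*((z-c[2])/r[:,2])[:,None]
E
python3 - <<'E'
from h import *
for f in ['t0','s0']:
    d=load(f); W=world(d); m=masks(d); X,Y,Z=W[...,0],W[...,1],W[...,2]
    print(f,d['fx'],(-d['t']@d['R']).round(0))
    q=m['blue']&(abs(X-401)<60)&(abs(Y-313)<60)&(Z>52); P=W[q]; print('blue cup',len(P),np.median(P,0),P.min(0),P.max(0))
    q=m['white']&(abs(X-519)<50)&(abs(Y-27)<50)&(Z>52); P=W[q]; print('pot',len(P),np.median(P,0),P.min(0),P.max(0))
    q=m['green']&(abs(X-421)<80)&(abs(Y-70)<80)&(Z>10); P=W[q]; print('fin',len(P),np.median(P,0),P.min(0),P.max(0))
    q=m['white']&(abs(X-421)<80)&(abs(Y+20)<120)&(Z<40); P=W[q]; print('tray',len(P),cv2.minAreaRect(P[:,:2].astype(np.float32)),np.percentile(P[:,2],[5,50,95]))
    q=m['yellow']&(Z>80)&(Z<140)&(Y<-250); P=W[q]; print('beam',len(P),cv2.minAreaRect(P[:,:2].astype(np.float32)),np.median(P,0))
    q=m['blue']&(Y<-180); P=W[q]; print('base',len(P),cv2.minAreaRect(P[:,:2].astype(np.float32)),np.median(P[:,2]))
    q=m['red']&(Y<-250)&(Z>150); P=W[q]; a=P[P[:,0]<450]; b=P[P[:,0]>=450]; print('knobs',[ (len(p),cv2.minAreaRect(p[:,:2].astype(np.float32)),np.median(p,0),p[:,2].max()) for p in (a,b) if len(p)])
E
```

```text
t0 418.59959395954616 [ 308.   -2. 1318.]
blue cup 180 [404.38704789 312.96970799  59.3947598 ] [383.40749185 291.68723033  53.0096873 ] [425.67244973 335.5642067   65.76161911]
pot 160 [519.80207253  29.48921455  65.2125551 ] [497.50419523   8.58264369  57.12709191] [541.77031405  48.3170139   72.44554072]
fin 32 [421.32710808  76.27237253  69.50207765] [416.86547343  65.12477474  45.04773132] [424.77588781  90.82177871  74.21211553]
tray 892 ((424.1142272949219, -21.22235870361328), (173.21876525878906, 155.20477294921875), 86.61329650878906) [-1.0291797   3.8602013  20.97719504]
beam 230 ((454.11663818359375, -332.9411315917969), (136.01217651367188, 32.915191650390625), 18.92035484313965) [ 442.5678945  -328.82601514  118.52525524]
base 967 ((454.16485595703125, -336.78936767578125), (133.74195861816406, 188.99639892578125), 19.117231369018555) 9.718176553639253
knobs [(64, ((401.24835205078125, -346.0750732421875), (15.055980682373047, 46.272064208984375), 11.655716896057129), array([ 401.03445194, -345.4899932 ,  210.94223992]), np.float64(217.40817718508953)), (59, ((507.53555
[... 746 characters left out ...]
18645 21.91137428]
beam 188 ((452.9207458496094, -336.4252624511719), (138.29833984375, 57.94251251220703), 14.345419883728027) [ 443.27965055 -323.49293916  116.79140515]
base 1066 ((462.12371826171875, -325.01434326171875), (158.8575439453125, 187.90768432617188), 18.77076530456543) 7.926929874029172
knobs [(42, ((397.9049072265625, -340.67376708984375), (11.61266803741455, 46.322715759277344), 9.170116424560547), array([ 396.31863467, -326.43212679,  204.74172515]), np.float64(214.3384426609057)), (44, ((502.13702392578125, -303.2249450683594), (12.85962200164795, 47.9765510559082), 2.7116429805755615), array([ 500.75152076, -291.33133367,  204.17622218]), np.float64(215.46863043677408))]
```

```bash
python3 -m jog '[[[0.5,-0.8,0],[0,0,0],-1],[[1.0,-1.0,0],[0,0,0],-1],[[1,-1,0],[0,0,0],-1],[[1,-1,0],[0,0,0],-1]]' && python3 -m jog '[[[0.4,-0.4,0],[0,0,0],-1],[[0.8,-0.8,0],[0,0,0],-1],[[0.8,-1.0,0],[0,0,0],-1],[[0.8,-1.0,0],[0,0,0],-1],[[0.8,-1.0,0],[0,0,0],-1]]'; python3 - <<'E'
from h import *
d=snap('wrist','w1'); s=read_state(); print(s['position'],s['ee_rot'],-d['t']@d['R'],d['R'])
W=world(d); m=masks(d); P=W[m['blue']&(W[...,2]>52)&(abs(W[...,0]-401)<60)]; print(len(P)); print(np.median(P,0),P.min(0),P.max(0))
E
```

```text
clock: 0.5
position: [306.2, 487.5, 204.0]
ee_rot: [0.986, -0.168, -0.0, 0.001]
contact_force: [-0.9, -0.6, -0.3]
gripper_width: 85.4
grasp_force: 0.0
clock: 1.0
position: [383.6, 390.7, 204.1]
ee_rot: [0.986, -0.166, -0.0, -0.0]
contact_force: [-0.4, 0.1, 0.4]
gripper_width: 85.3
grasp_force: 0.0
[383.36254601 391.40057704 204.13670167] [ 9.86287920e-01 -1.65033707e-01 -3.16023703e-05 -1.16314521e-04] [455.07475728 364.67640881 374.17127245] [[-0.32605814 -0.94534923 -0.00095602]
 [-0.90349438  0.31132418  0.29457622]
 [-0.27817977  0.09691274 -0.95562751]]
1982
[404.26650069 314.56310026  60.24706568] [380.07847423 291.06644833  52.09059451] [426.74053695 337.55303257  62.95064222]
```

```bash
python3 - <<'E'
from h import *
W=world(load('t0')); X,Y,Z=W[...,0],W[...,1],W[...,2]
q=(abs(Y-314)<75)&(Z>70)&(X>350)&(X<700); print('front nearest x',np.percentile(X[q],[0,1,5]))
q=(abs(Y-314)<75)&(Z>20)&(X>435)&(X<700); print(X[q].min())
E
python3 -m jog '[[[0.1,-0.4,-0.2],[0,0,0],-1],[[0.21,-0.77,-0.6],[0,0,0],-1],[[0.21,-0.77,-1],[0,0,0],-1],[[0.21,-0.77,-1],[0,0,0],-1]]'
```

```text
front nearest x [482.67559192 485.16532278 491.45261372]
472.71407922698677
clock: 1.45
position: [401.3, 310.6, 99.2]
ee_rot: [0.986, -0.166, -0.003, 0.005]
contact_force: [-0.8, -0.7, -0.9]
gripper_width: 85.6
grasp_force: 0.0
```

```bash
python3 -m jog '[[[0,0,-0.35],[0,0,0],-1],[[0,0,-0.7],[0,0,0],-1],[[0,0,-0.7],[0,0,0],-1],[[0,0,-0.7],[0,0,0],-1]]'; python3 -m jog '[[[0,0,0],[0,0,0],0.1],[[0,0,0],[0,0,0],1],[[0,0,0],[0,0,0],1],[[0,0,0],[0,0,0],1],[[0,0,0],[0,0,0],1],[[0,0,0],[0,0,0],1],[[0,0,0],[0,0,0],1],[[0,0,0],[0,0,0],1]]'
```

```text
clock: 1.85
position: [405.3, 316.0, 35.6]
ee_rot: [0.986, -0.164, 0.001, -0.001]
contact_force: [0.2, 0.9, 0.8]
gripper_width: 85.4
grasp_force: 0.0
clock: 2.65
position: [404.6, 313.8, 34.1]
ee_rot: [0.986, -0.165, -0.0, 0.0]
contact_force: [0.1, -0.3, -0.4]
gripper_width: 0.0
grasp_force: 0.0
```

```bash
python3 -m jog '[[[0,0,0.5],[0,0,0],1],[[0,0,1],[0,0,0],1],[[0,0,1],[0,0,0],1],[[0,0,1],[0,0,0],-1],[[0,0,1],[0,0,0],-1]]'; python3 - <<'E'
from h import *
d=snap('wrist','w2'); W=world(d); m=masks(d); P=W[m['blue']&(W[...,2]>5)&(W[...,2]<90)&(W[...,0]<470)]; print(len(P)); print(np.median(P,0),P.min(0),P.max(0))
e=load('w1'); cv2.imwrite('pics/w12.png',np.hstack([cv2.resize(x['frame'],(400,300)) for x in (e,d)])[:,:,::-1])
E
```

```text
clock: 3.15
position: [403.9, 313.2, 133.2]
ee_rot: [0.986, -0.165, -0.001, 0.001]
contact_force: [-0.3, 0.3, 0.3]
gripper_width: 28.4
grasp_force: 0.0
2806
[404.89048578 312.95204053  60.29504026] [379.36249566 290.34764923  48.20350406] [426.90318831 336.67929091  62.873971  ]
```

View pics/w12.png

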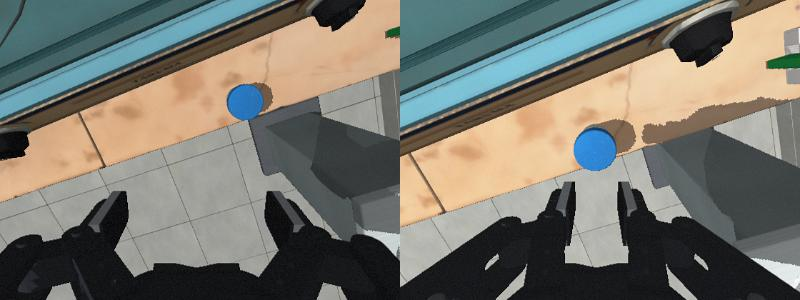

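```bash
python3 - <<'E'
from h import *
s=read_state(); print(s['position'],s['gripper_width'])
d=load('w2'); W=world(d); print(d['fx'],(-d['t']@d['R']))
q=(W[...,2]>85)&(W[...,2]<300)&(np.indices(W.shape[:2])[0]>230); 
P=W[q]; print(len(P)); 
# tool frame
from scipy.spatial.transform import Rotation as Ro
T=Ro.from_quat(s['ee_rot']).inv().apply(P-s['position'])
f=T[(abs(T[:,1])<80)]
h=np.sort(f[:,2])[::-1]; print('max tool z',h[:5],h[len(h)//100]); k=f[f[:,2]>np.percentile(f[:,2],97)]; print(k.mean(0),k.min(0),k.max(0))
t=snap('top','t1'); W=world(t); m=masks(t); X,Y,Z=np.moveaxis(W,2,0)
q=(abs(X-404)<60)&(abs(Y-313)<60)&(Z>40); P=W[q]; print('top around',len(P),np.percentile(P,[0,50,100],axis=0))
cv2.imwrite('pics/t1c.png',cv2.resize(t['frame'][200:320,100:260],None,fx=4,fy=4)[:,:,::-1])
a=snap('scene','s1'); cv2.imwrite('pics/s1c.png',cv2.resize(a['frame'][250:420,200:400],None,fx=3.5,fy=3.5)[:,:,::-1])
E
```

```text
[403.84853487 313.0484192  132.8789124 ] 35.950818564218906
328.83535693674014 [475.61381708 287.41744207 303.23445991]
46422
max tool z [-27.24056355 -27.43513311 -27.68798179 -27.74002478 -28.40799166] -38.626742610627375
[  7.34925234   1.18077813 -41.19659949] [-10.64249763 -26.71730636 -49.50492614] [ 12.88459662  28.79909198 -27.24056355]
top around 3234 [[344.00720196 253.03387864  45.4927904 ]
 [392.10791929 298.85216762 496.1680467 ]
 [449.3418227  372.5938298  522.94928449]]
```

View pics/s1c.png

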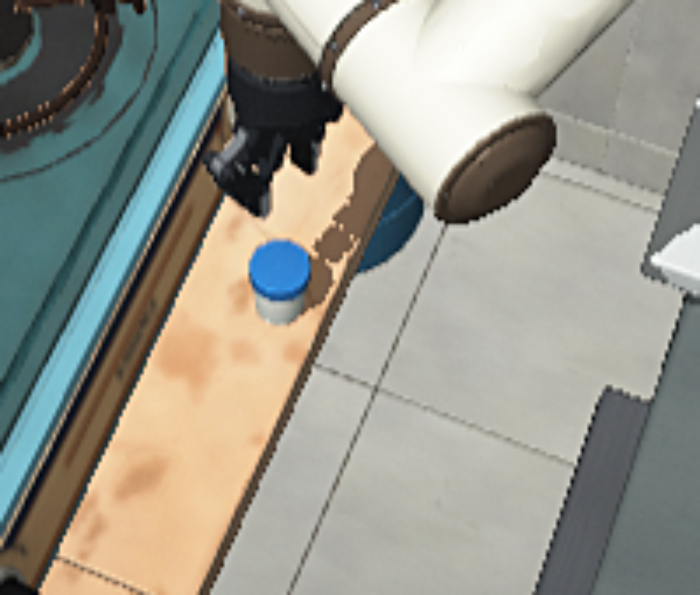

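```bash
cat > tips.py <<'E'
from h import *
from scipy.spatial.transform import Rotation as Ro
s=read_state(); d=get_image('wrist'); W=world(d)
T=Ro.from_quat(s['ee_rot']).inv().apply(W.reshape(-1,3)-s['position'])
k=(abs(T[:,1])<70)&(T[:,2]<30)&(T[:,2]>-120)&(abs(T[:,0])<40)
for sg in (1,-1):
    f=T[k&(sg*T[:,1]>0)]; z=f[:,2]; print(len(f),np.sort(z)[::-1][[0,20,100,400]].round(1), f[z>np.sort(z)[-200]].mean(0).round(1))
print(s['gripper_width'],s['position'].round(1) if hasattr(s['position'],'round') else s['position'])
E
python3 -m jog '[[[0,0,0],[0,0,0],1],[[0,0,0],[0,0,0],1],[[0,0,0],[0,0,0],1],[[0,0,0],[0,0,0],1]]' >/dev/null; python3 tips.py;  python3 -m jog '[[[0,0,0],[0,0,0],-1],[[0,0,0],[0,0,0],-1],[[0,0,0],[0,0,0],-1],[[0,0,0],[0,0,0],-1],[[0,0,0],[0,0,0],-1],[[0,0,0],[0,0,0],-1],[[0,0,0],[0,0,0],-1]]' >/dev/null; python3 tips.py
```

```text
23346 [-29.4 -32.1 -36.  -44.4] [ 10.7   6.2 -35.6]
22217 [-29.7 -32.9 -37.  -47.2] [ 10.2  -5.5 -36.6]
-0.02730019993527706 [404.5 313.9 134.1]
21461 [-39.8 -41.4 -44.1 -49.3] [  2.2  44.2 -43.8]
20967 [-40.  -41.2 -43.9 -49.5] [  2.4 -42.  -43.8]
85.26205847146457 [404.5 313.9 134.2]
```

```bash
python3 -m jog '[[[0,0,-0.4],[0,0,0],-1],[[0,0,-0.8],[0,0,0],-1],[[0,0,-1],[0,0,0],-1],[[0,0,-1],[0,0,0],-1]]'; python3 -m jog '[[[0,0,-0.2],[0,0,0],-1],[[0,0,-0.34],[0,0,0],-1],[[0,0,-0.34],[0,0,0],-1],[[0,0,-0.34],[0,0,0],1],[[0,0,-0.34],[0,0,0],1],[[0,0,-0.34],[0,0,0],1],[[0,0,-0.34],[0,0,0],1],[[0,0,-0.34],[0,0,0],1],[[0,0,-0.34],[0,0,0],1]]'
```

```text
clock: 4.9
position: [403.0, 311.9, 31.4]
ee_rot: [0.986, -0.165, -0.002, 0.003]
contact_force: [0.2, 0.0, 1.1]
gripper_width: 85.6
grasp_force: 0.0
clock: 5.8
position: [405.2, 314.7, 1.8]
ee_rot: [0.986, -0.165, 0.001, -0.001]
contact_force: [-0.7, -0.1, 5.7]
gripper_width: 46.8
grasp_force: 60.8
```

```bash
python3 -m jog '[[[0,0,0.2],[0,0,0],1],[[0,0,0.5],[0,0,0],1],[[0,0,0.9],[0,0,0],1],[[0,-0.3,1],[0,0,0],1],[[0,-0.65,1],[0,0,0],1],[[0,-1,1],[0,0,0],1],[[0,-1,1],[0,0,0],1]]'; python3 -m jog '[[[0.1,-0.4,0.2],[0,0,0],1],[[0.2,-0.8,0.4],[0,0,0],1],[[0.2,-1,0.4],[0,0,0],1],[[0.2,-1,0.4],[0,0,0],1],[[0.2,-1,0.4],[0,0,0],1]]';python3 -m jog '[[[0,-0.4,0],[0,0,0],1],[[0,-0.8,0],[0,0,0],1],[[0,-0.8,0],[0,0,0],1],[[0,-0.8,0],[0,0,0],1]]'
cat > tray.py <<'E'
import sys
from h import *
d=snap('wrist',sys.argv[1]); W=world(d); X,Y,Z=np.moveaxis(W,2,0); m=masks(d)
g=W[m['green']&(Z>20)&(Z<85)&(X<500)]; print('fin',len(g),np.median(g,0).round(1),cv2.minAreaRect(g[g[:,2]>60][:,:2].astype(np.float32)) if (g[:,2]>60).any() else '',g[:,2].max())
q=m['white']&(Z>17)&(Z<25)&(X>330)&(X<520)&(Y<140); q=cv2.morphologyEx(q.astype(np.uint8),cv2.MORPH_OPEN,np.ones((2,2)))>0
n,l,st,_=cv2.connectedComponentsWithStats(q.astype(np.uint8)); P=W[q]; print('rim',len(P),cv2.minAreaRect(P[:,:2].astype(np.float32)),np.median(P[:,2]))
q=(m['white']|True)&(Z>1)&(Z<9)&m['white']&(X>330)&(X<520)&(Y<140)&(Y>-200); P=W[q]; print('floor',len(P),cv2.minAreaRect(P[:,:2].astype(np.float32)),np.median(P[:,2]))
E
python3 tray.py w3
```

```text
clock: 6.5
position: [403.1, 210.2, 100.5]
ee_rot: [0.986, -0.167, -0.001, 0.0]
contact_force: [1.1, -0.8, -1.2]
gripper_width: 46.7
grasp_force: 61.6
clock: 7.0
position: [424.7, 114.0, 140.5]
ee_rot: [0.986, -0.166, 0.0, -0.0]
contact_force: [1.1, 0.7, -1.3]
gripper_width: 46.6
grasp_force: 61.8
clock: 7.4
position: [424.7, 34.2, 140.0]
ee_rot: [0.986, -0.165, -0.0, 0.0]
contact_force: [0.5, -0.4, -0.5]
gripper_width: 46.6
grasp_force: 61.9
fin 953 [426.2  76.8  64.9] ((450.74407958984375, 127.60491180419922), (141.24034118652344, 33.69140625), 68.15501403808594) 84.85827514634566
rim 959 ((416.6212158203125, -85.31491088867188), (68.47419738769531, 295.015625), 3.5095081329345703) nan
floor 5672 ((418.4249572753906, -69.23622131347656), (55.918006896972656, 261.81182861328125), 0.3824820816516876) 4.247401421217795
```

View pics/w3.png

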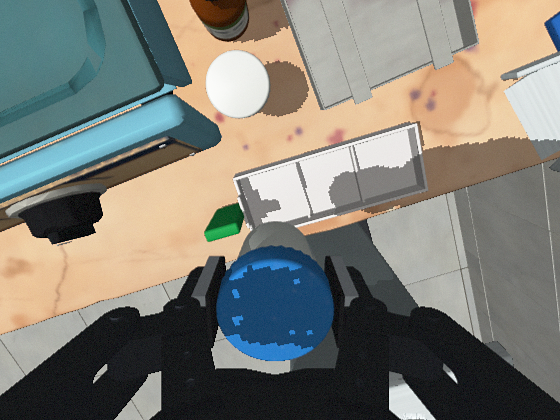

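```bash
python3 - <<'E'
from h import *
d=load('w3'); p=raydown(d,[[234,177],[421,122],[427,188]],22); print(p.round(1)); 
c=(p[0]+p[2])/2; print('centre',c, np.linalg.norm(p[1]-p[0]),np.linalg.norm(p[1]-p[2]))
v=p[0]-p[1]; print('y axis yaw',np.degrees(np.arctan2(-v[0],v[1])))
f=raydown(d,[[223,206],[243,206],[207,235]],70); print(f.round(1))
W=world(d);q=masks(d)['green']; v,u=np.indices(q.shape); q&=(v<245)&(v>195)&(u<250); P=W[q]; print(P.min(0),P.max(0)); t=P[P[:,2]>66]; print(cv2.minAreaRect(t[:,:2].astype(np.float32)),t.mean(0))
E
```

```text
[[ 452.1   61.9   22. ]
 [ 444.8 -105.    22. ]
 [ 386.3  -98.5   22. ]]
centre [419.17031814 -18.29329777  22.        ] 167.108498240672 58.855178629763586
y axis yaw -2.513362242790333
[[441.2  69.   70. ]
 [436.2  54.6  70. ]
 [423.2  89.6  70. ]]
[nan nan nan] [nan nan nan]
((446.1258850097656, 129.10186767578125), (139.99192810058594, 33.395233154296875), 62.950504302978516) [426.00712469  84.56282988  70.54060436]
```

```bash
python3 -m jog '[[[-0.03,-0.35,0],[0,0,0],1],[[-0.05,-0.54,-0.3],[0,0,0],1],[[-0.05,-0.54,-0.7],[0,0,0],1],[[-0.05,-0.54,-1],[0,0,0],1],[[-0.05,-0.54,-1],[0,0,0],1],[[-0.05,-0.54,-1],[0,0,0],1]]';python3 -m jog '[[[0,0,-0.2],[0,0,0],1],[[0,0,-0.3],[0,0,0],1],[[0,0,-0.33],[0,0,0],1],[[0,0,-0.33],[0,0,0],1]]'
```

```text
clock: 8.05
position: [420.4, -19.1, 40.5]
ee_rot: [0.986, -0.164, -0.0, 0.0]
contact_force: [0.6, 0.9, 0.7]
gripper_width: 46.5
grasp_force: 62.0
clock: 8.45
position: [420.8, -19.3, 8.3]
ee_rot: [0.986, -0.165, 0.001, -0.001]
contact_force: [0.4, -0.1, -0.6]
gripper_width: 46.4
grasp_force: 62.0
```

```bash
python3 -m jog '[[[0,0,-0.02],[0,0,0],1],[[0,0,-0.02],[0,0,0],0],[[0,0,-0.02],[0,0,0],-1],[[0,0,-0.02],[0,0,0],-1],[[0,0,0],[0,0,0],-1],[[0,0,0.4],[0,0,0],-1],[[0,0,0.8],[0,0,0],-1],[[0,0,1],[0,0,0],-1],[[0,0,1],[0,0,0],-1]]'; python3 - <<'E'
from h import *
print(read_state()['joints'])
E
```

```text
clock: 9.35
position: [421.9, -19.5, 110.4]
ee_rot: [0.986, -0.165, 0.004, -0.002]
contact_force: [-0.6, -0.1, -0.4]
gripper_width: 85.3
grasp_force: 0.0
[ 3.42350834e-01  1.37231807e-01 -6.04824947e-01  8.41947376e-04
 -8.20719969e-01  8.96584170e-01]
```

```bash
python3 -m jog '[[[0,0.1,0.3],[0,0,-0.07],-1],[[0,0.2,0.4],[0,0,-0.14],-1],[[0,0.3,0.5],[0,0,-0.21],-1],[[0,0.4,0.5],[0,0,-0.28],-1],[[0,0.5,0.5],[0,0,-0.35],-1],[[0,0.6,0.5],[0,0,-0.42],-1],[[0,0.76,0.5],[0,0,-0.49],-1],[[0,0.76,0.5],[0,0,-0.56],-1],[[0,0.76,0.5],[0,0,-0.6125],-1],[[0,0.76,0.5],[0,0,-0.6125],-1],[[0,0.76,0.5],[0,0,-0.6125],-1]]'; python3 -m jog '[[[0,0,0],[-0.07,0.003,0],0],[[0,0,0],[-0.14,0.006,0],0],[[0,0,0],[-0.208,0.009,0],0],[[0,0,0],[-0.208,0.009,0],0],[[0,0,0],[-0.208,0.009,0],0]]'
python3 - <<'E'
from h import *
from scipy.spatial.transform import Rotation as Ro
s=read_state(); print(s['joints'],Ro.from_quat(s['ee_rot']).as_matrix().round(3))
d=snap('wrist','w4'); W=world(d); X,Y,Z=np.moveaxis(W,2,0); m=masks(d)
q=m['green']&(Z>25)&(Z<80)&(abs(X-424)<60)&(abs(Y-77)<50); g=W[q]; print('fin',len(g)); t=g[g[:,2]>66]; print(t.mean(0),cv2.minAreaRect(t[:,:2].astype(np.float32)),g[:,2].max())
q=m['blue']&(Z>40)&(Z<90)&(abs(X-420)<70)&(abs(Y+20)<90); g=W[q]; print('cup',len(g),np.percentile(g,[2,50,98],axis=0))
E
```

```text
clock: 10.45
position: [419.1, 55.7, 156.5]
ee_rot: [-0.692, 0.722, 0.0, -0.001]
contact_force: [-0.2, 0.2, -0.1]
gripper_width: 85.5
grasp_force: 0.0
clock: 10.95
position: [419.1, 56.2, 156.4]
ee_rot: [-0.676, 0.704, -0.149, -0.157]
contact_force: [0.2, -0.0, 0.3]
gripper_width: 42.5
grasp_force: 0.0
[ 0.75551841  0.19456328 -0.59860929  0.3318807  -1.12318163 -0.99381861] [[-0.037 -0.999 -0.02 ]
 [-0.906  0.042 -0.422]
 [ 0.422  0.002 -0.906]]
fin 377
[421.6082448   78.05937039  70.23445755] ((421.3003234863281, 78.05728149414062), (26.53080940246582, 8.980635643005371), 87.74424743652344) 72.51281236432108
cup 2254 [[397.2402841  -40.53846258  57.13391814]
 [417.86495781 -18.78038447  64.27972077]
 [438.5801296    2.04307009  65.81333785]]
```

View pics/w4.png

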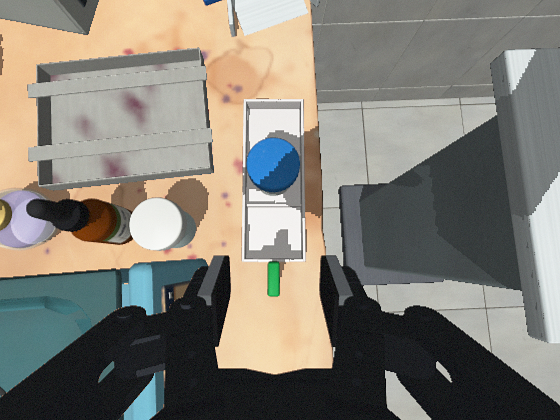

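```bash
python3 -m jog '[[[0.024,0.02,-0.4],[0,0,0],0],[[0.024,0.02,-0.8],[0,0,0],0],[[0.024,0.02,-1],[0,0,0],0],[[0.024,0.02,-1],[0,0,0],0]]';python3 -m jog '[[[0,0,-0.2],[0,0,0],0],[[0,0,-0.41],[0,0,0],0],[[0,0,-0.41],[0,0,0],0],[[0,0,-0.41],[0,0,0],0]]'; python3 -m jog '[[[0,0,0],[0,0,0],1],[[0,0,0],[0,0,0],1],[[0,0,0],[0,0,0],1],[[0,0,0],[0,0,0],1],[[0,0,0],[0,0,0],1]]'
```

```text
clock: 11.4
position: [420.5, 55.7, 55.9]
ee_rot: [-0.674, 0.706, -0.149, -0.159]
contact_force: [0.2, -0.6, 0.3]
gripper_width: 42.9
grasp_force: 0.0
clock: 11.8
position: [422.8, 58.0, 17.5]
ee_rot: [-0.675, 0.706, -0.15, -0.155]
contact_force: [0.0, -0.5, -0.2]
gripper_width: 42.6
grasp_force: 0.0
clock: 12.3
position: [422.5, 58.2, 17.3]
ee_rot: [-0.675, 0.705, -0.15, -0.156]
contact_force: [-0.7, 0.1, 6.0]
gripper_width: 8.8
grasp_force: 59.6
```

```bash
python3 -m jog '[[[0,0,0],[0,0,0],0.2],[[0,0,0],[0,0,0],0.2],[[0,0,0],[0,0,0],0.2],[[0,0.05,-0.02],[0.05,-0.002,0],0.2],[[0,0.1,-0.034],[0.108,-0.005,0],0.2],[[0,0.1,-0.034],[0.108,-0.005,0],0.2],[[0,0.1,-0.034],[0.108,-0.005,0],1],[[0,0.1,-0.034],[0.108,-0.005,0],1],[[0,0.1,-0.034],[0.108,-0.005,0],1],[[0,0.1,-0.034],[0.108,-0.005,0],1],[[0,0.1,-0.034],[0.108,-0.005,0],1]]'
python3 - <<'E'
from h import *
s=read_state(); print(s['joints'])
d=snap('wrist','w5'); W=world(d); X,Y,Z=np.moveaxis(W,2,0); m=masks(d)
q=m['blue']&(Z>0)&(Z<20)&(Y<-180); P=W[q]; print(len(P),cv2.minAreaRect(P[:,:2].astype(np.float32)))
b=load('t0'); m=masks(b); Wt=world(b); print('bench edge', raydown(b,[[290,267],[290,270]],0))
E
```

```text
clock: 13.4
position: [422.3, 68.2, 12.9]
ee_rot: [-0.688, 0.718, -0.073, -0.075]
contact_force: [2.0, -2.3, 2.1]
gripper_width: 9.2
grasp_force: 58.6
[ 0.660457    0.35236462 -0.76816831  0.28440148 -0.60550163 -0.95024705]
0 ((0.0, 0.0), (0.0, 0.0), 0.0)
bench edge [[376.32646574 -27.26268711   0.        ]
 [367.05959997 -27.34422196   0.        ]]
```

View pics/w5.png

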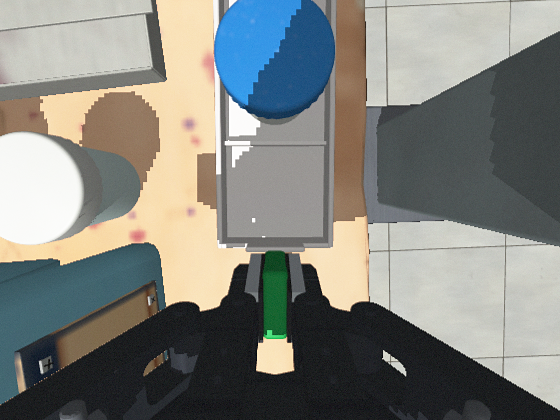

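```bash
python3 -m jog '[[[-0.05,-0.12,0],[0,0,0.01],1],[[-0.1,-0.24,0],[0,0,0.02],1],[[-0.15,-0.36,0],[0,0,0.03],1],[[-0.2,-0.48,0],[0,0,0.044],1],[[-0.25,-0.6,0],[0,0,0.055],1],[[-0.3,-0.72,0],[0,0,0.065],1],[[-0.34,-0.84,0],[0,0,0.076],1],[[-0.393,-0.966,0],[0,0,0.087],1],[[-0.393,-0.966,0],[0,0,0.087],1],[[-0.393,-0.966,0],[0,0,0.087],1]]'
cat > look.py <<'E'
import sys
from h import *
from scipy.spatial.transform import Rotation as Ro
s=read_state(); print(np.round(s['joints'],2)); M=Ro.from_quat(s['ee_rot']).as_matrix(); print('pos',np.round(s['position'],1),'toolx yaw',np.degrees(np.arctan2(M[1,0],M[0,0])), 'f',np.round(s['contact_force'],1))
d=snap('wrist',sys.argv[1]); W=world(d); X,Y,Z=np.moveaxis(W,2,0); m=masks(d)
q=m['blue']&(Z>52)&(Z<95)&(Y>-300); g=W[q]; g=g[g[:,2]<85]
if len(g): print('cup',len(g),np.percentile(g,[2,50,98],axis=0).round(1))
q=m['blue']&(Z>3)&(Z<18)&(Y<-180); P=W[q]
if len(P)>50: print('base',len(P),cv2.minAreaRect(P[:,:2].astype(np.float32)))
E
python3 look.py w6
```

```text
clock: 14.45
position: [380.6, -31.1, 12.8]
ee_rot: [0.749, -0.654, 0.079, 0.071]
contact_force: [-0.1, -4.2, 6.1]
gripper_width: 8.9
grasp_force: 59.2
[ 0.49  0.26 -0.99  0.48 -0.44 -0.8 ]
pos [380.6 -31.1  12.8] toolx yaw -82.20396854920956 f [-0.1 -4.2  6.1]
cup 11734 [[ 371.9 -136.3   57.7]
 [ 392.3 -117.3   64.6]
 [ 413.4  -96.8   65.9]]
```

View pics/w6.png

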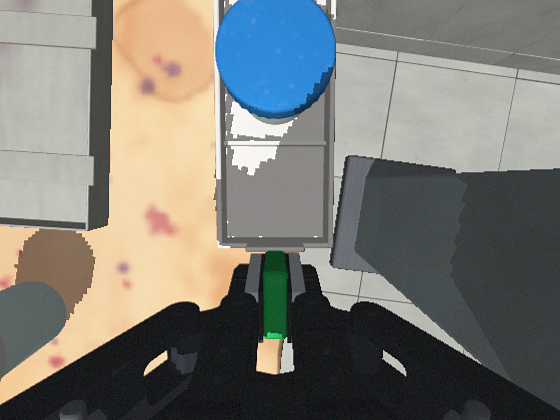

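```bash
python3 -m jog '[[[0,0,0],[0,0,0],0.2],[[0,0,0],[0,0,0],0.2],[[0,0,0],[0,0,0],0.2],[[-0.01,0.05,-0.005],[0.05,0.007,0],0.2],[[-0.014,0.097,-0.01],[0.099,0.014,0],0.2],[[-0.014,0.097,-0.01],[0.099,0.014,0],0.2],[[-0.014,0.097,-0.01],[0.099,0.014,0],1],[[-0.014,0.097,-0.01],[0.099,0.014,0],1],[[-0.014,0.097,-0.01],[0.099,0.014,0],1],[[-0.014,0.097,-0.01],[0.099,0.014,0],1],[[-0.014,0.097,-0.01],[0.099,0.014,0],1]]'
python3 look.py w7
```

```text
clock: 15.6
position: [380.9, -19.2, 11.8]
ee_rot: [0.755, -0.656, 0.0, 0.0]
contact_force: [0.7, -3.2, 3.2]
gripper_width: 9.2
grasp_force: 58.7
[ 0.38  0.26 -0.81  0.   -0.5  -0.25]
pos [380.9 -19.2  11.8] toolx yaw -82.01891831990443 f [ 0.7 -3.2  3.2]
cup 12761 [[ 373.4 -127.5   62.9]
 [ 393.6 -114.2   64.5]
 [ 415.5  -97.3   66. ]]
```

```bash
python3 -m jog '[[[-0.02,-0.1,0],[0,0,0.014],1],[[-0.035,-0.2,0],[0,0,0.028],1],[[-0.049,-0.305,0],[-0.014,-0.003,0.042],1],[[-0.075,-0.37,0],[-0.017,-0.004,0.055],1],[[-0.102,-0.442,0],[-0.02,-0.006,0.067],1],[[-0.102,-0.442,0],[-0.02,-0.006,0.067],1],[[-0.102,-0.442,0],[-0.02,-0.006,0.067],1]]'
python3 - <<'E'
from h import *
t=snap('top','t2'); s=snap('scene','s2'); A=cv2.resize(t['frame'][200:290,250:440],(570,270),interpolation=cv2.INTER_CUBIC); B=cv2.resize(s['frame'][120:270,280:400],(400,500),interpolation=cv2.INTER_CUBIC)
c=np.zeros((500,800,3),np.uint8); c[:270,:400]=cv2.resize(A,(400,190+80))[:270]; c[:,400:]=B; cv2.imwrite('pics/c2.png',c[:,:,::-1])
E
python3 look.py w8
```

```text
clock: 16.35
position: [370.8, -63.3, 11.6]
ee_rot: [0.798, -0.602, 0.018, 0.012]
contact_force: [-0.1, 0.6, -5.3]
gripper_width: 9.1
grasp_force: 58.4
[ 0.31  0.24 -0.88  0.1  -0.45 -0.12]
pos [371.4 -63.   11.8] toolx yaw -74.05557789142375 f [ 0.1  0.3 -4.5]
cup 12926 [[ 376.4 -168.    67.2]
 [ 395.7 -152.8   69.2]
 [ 418.2 -135.9   70.9]]
```

View pics/c2.png

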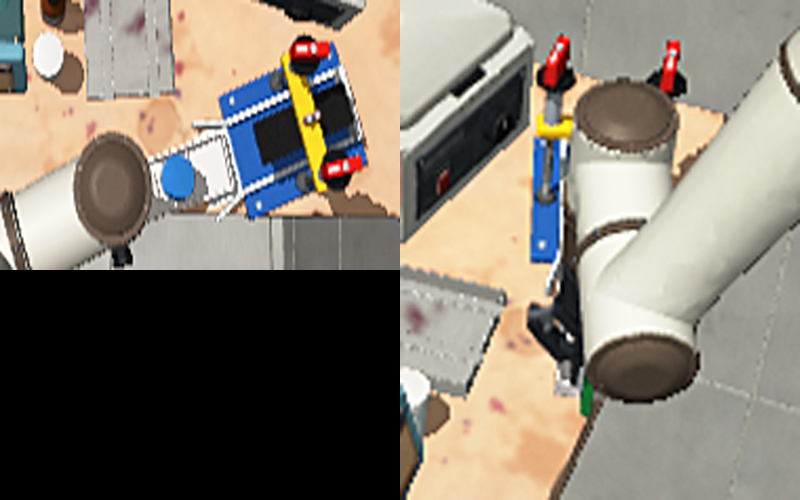

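```bash
python3 -m jog '[[[-0.024,-0.075,0],[-0.004,-0.001,0.013],1],[[-0.047,-0.15,0],[-0.008,-0.0026,0.025],1],[[-0.032,-0.2,0],[-0.009,-0.003,0.025],1],[[-0.014,-0.24,0],[-0.01,-0.0034,0.025],1],[[0,-0.29,0],[-0.011,-0.004,0.025],1],[[0.018,-0.339,0],[-0.012,-0.004,0.025],1],[[0.018,-0.339,0],[-0.012,-0.004,0.025],1]]'
python3 look.py w9
```

```text
clock: 17.2
position: [373.2, -97.5, 11.8]
ee_rot: [0.813, -0.581, 0.03, 0.019]
contact_force: [0.7, 0.6, -5.0]
gripper_width: 9.1
grasp_force: 58.4
[ 0.23  0.25 -0.9   0.17 -0.42 -0.06]
pos [373.2 -97.5  11.8] toolx yaw -71.09683198496022 f [ 0.7  0.6 -5. ]
cup 12977 [[ 382.5 -200.2   69.3]
 [ 401.5 -184.4   71.6]
 [ 424.  -167.5   73.4]]
```

```bash
python3 -m jog '[[[0.03,-0.095,0],[-0.003,-0.001,0],1],[[0.065,-0.19,0],[-0.006,-0.002,0],1],[[0.1,-0.28,0],[-0.009,-0.003,0],1],[[0.13,-0.378,0],[-0.012,-0.004,0],1],[[0.163,-0.47,0.02],[0,0,0],1],[[0.196,-0.57,0.05],[0.012,0.004,0],1],[[0.228,-0.66,0.08],[0.024,0.008,0],1],[[0.261,-0.757,0.1],[0.0315,0.011,0],1],[[0.293,-0.851,0.1],[0.0315,0.011,0],1],[[0.293,-0.851,0.1],[0.0315,0.011,0],1],[[0.293,-0.851,0.1],[0.0315,0.011,0],1]]'
python3 look.py w10
```

```text
clock: 18.35
position: [401.1, -182.4, 21.3]
ee_rot: [0.814, -0.581, 0.001, -0.001]
contact_force: [-0.1, 0.2, -5.1]
gripper_width: 9.2
grasp_force: 58.6
[-0.06  0.32 -0.67 -0.   -0.59  0.39]
pos [ 401.1 -182.4   21.3] toolx yaw -71.09730998778554 f [-0.1  0.2 -5.1]
cup 4081 [[ 411.7 -271.9   72.8]
 [ 427.6 -261.7   74.5]
 [ 446.3 -254.    75.9]]
base 11014 ((432.2489929199219, -275.32171630859375), (135.79920959472656, 56.88355255126953), 18.915725708007812)
```

View pics/w10.png

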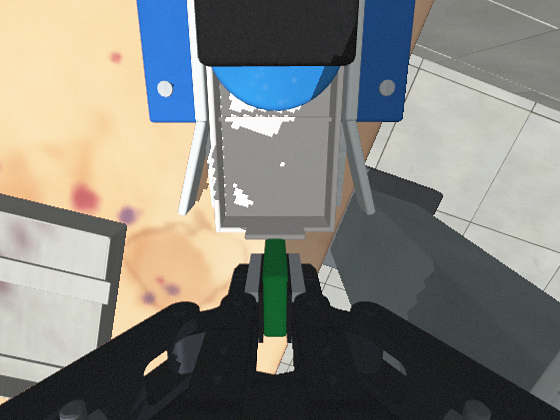

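```bash
python3 -m jog '[[[0,0,0],[0,0,0],0.2],[[0,0,0],[0,0,0],0.2],[[0,0,0],[0,0,0],0.2],[[0.02,-0.06,0.01],[-0.06,-0.02,0],0.2],[[0.04,-0.115,0.016],[-0.118,-0.041,0],0.2],[[0.04,-0.115,0.016],[-0.118,-0.041,0],0.2],[[0.04,-0.115,0.016],[-0.118,-0.041,0],1],[[0.04,-0.115,0.016],[-0.118,-0.041,0],1],[[0.04,-0.115,0.016],[-0.118,-0.041,0],1],[[0.04,-0.115,0.016],[-0.118,-0.041,0],1],[[0.04,-0.115,0.016],[-0.118,-0.041,0],1]]'
python3 -m jog '[[[0.033,-0.095,0],[0,0,0],1],[[0.065,-0.19,0],[0,0,0],1],[[0.098,-0.284,0],[0,0,0],1],[[0.13,-0.378,0],[0,0,0],1],[[0.146,-0.426,0],[0,0,0],1],[[0.146,-0.426,0],[0,0,0],1]]'
python3 look.py w11
```

```text
clock: 19.5
position: [406.3, -193.7, 23.7]
ee_rot: [0.807, -0.576, 0.108, 0.074]
contact_force: [-3.0, 3.5, 5.0]
gripper_width: 9.1
grasp_force: 60.8
clock: 20.1
position: [422.6, -236.9, 24.4]
ee_rot: [0.807, -0.576, 0.109, 0.073]
contact_force: [0.1, -0.6, 4.1]
gripper_width: 9.2
grasp_force: 60.6
[-0.15  0.29 -0.97  0.93 -0.29 -0.41]
pos [ 422.6 -236.9   24.4] toolx yaw -71.09474979227166 f [ 0.1 -0.6  4.1]
base 14298 ((443.90008544921875, -308.7099609375), (135.41395568847656, 127.8763656616211), 18.958513259887695)
```

```bash
python3 -m jog '[[[0.013,-0.038,0],[0,0,0],1],[[0.026,-0.076,0],[0,0,0],1],[[0.032,-0.095,0],[0,0,0],1],[[0.032,-0.095,0],[0,0,0],1]]'
python3 -m jog '[[[0.006,-0.019,0],[0,0,0],1],[[0.013,-0.038,0],[0,0,0],1],[[0.016,-0.047,0],[0,0,0],1],[[0.016,-0.047,0],[0,0,0],1]]'
```

```text
clock: 20.55
position: [425.8, -245.6, 24.6]
ee_rot: [0.807, -0.575, 0.109, 0.073]
contact_force: [-2.3, 5.1, 10.3]
gripper_width: 9.1
grasp_force: 61.8
clock: 20.95
position: [427.3, -250.2, 24.6]
ee_rot: [0.807, -0.575, 0.109, 0.073]
contact_force: [-1.5, 6.0, 10.5]
gripper_width: 9.1
grasp_force: 62.0
```

```bash
python3 -m jog '[[[0.01,-0.028,0.005],[0,0,0],1],[[0.01,-0.028,0.005],[0,0,0],1],[[0.01,-0.028,0.005],[0,0,0],1]]'
python3 look.py w12
```

```text
clock: 21.25
position: [427.5, -250.9, 24.6]
ee_rot: [0.808, -0.574, 0.109, 0.072]
contact_force: [-6.7, 19.5, 18.4]
gripper_width: 9.0
grasp_force: 63.7
[-0.18  0.31 -0.94  0.89 -0.29 -0.35]
pos [ 427.5 -250.9   24.6] toolx yaw -70.85989594090266 f [-6.7 19.5 18.4]
base 12226 ((441.694091796875, -301.5199890136719), (135.25537109375, 112.61199951171875), 19.273887634277344)
```

View pics/w12.png

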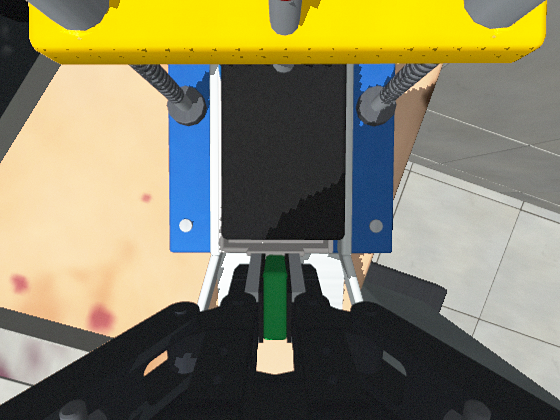

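```bash
python3 -m jog '[[[0,0,0],[0,0,0],0.2],[[0,0,0],[0,0,0],0.2],[[0,0,0],[0,0,0],0.2],[[-0.03,0.08,0.32],[0,0,0],0.2],[[-0.06,0.17,0.67],[0,0,0],0.2],[[-0.084,0.245,0.97],[0,0,0],0.2],[[-0.084,0.245,0.97],[0,0,0],0.2]]'
python3 - <<'E'
from h import *
t=load('t0'); W=world(t); X,Y,Z=np.moveaxis(W,2,0)
q=(Y<-100)&(Y>-520)&(X>380)&(X<800)
for y in range(-460,-140,40):
    k=q&(abs(Y-y)<10)&(X>530); print(y,'x of z>60:',X[k&(Z>60)].min().round(0) if (k&(Z>60)).any() else None,'maxz',Z[k].max().round(0) if k.any() else None, 'x z>150', X[k&(Z>150)].min().round(0) if (k&(Z>150)).any() else None)
print(read_state()['position'])
E
```

```text
clock: 22.0
position: [422.1, -228.1, 125.1]
ee_rot: [0.807, -0.575, 0.112, 0.071]
contact_force: [0.5, -0.0, -0.4]
gripper_width: 34.2
grasp_force: 0.0
-460 x of z>60: 728.0 maxz 159.0 x z>150 777.0
-420 x of z>60: 571.0 maxz 171.0 x z>150 608.0
-380 x of z>60: 559.0 maxz 170.0 x z>150 576.0
-340 x of z>60: 555.0 maxz 174.0 x z>150 584.0
-300 x of z>60: 579.0 maxz 172.0 x z>150 584.0
-260 x of z>60: 589.0 maxz 171.0 x z>150 604.0
-220 x of z>60: 595.0 maxz 169.0 x z>150 613.0
-180 x of z>60: 611.0 maxz 142.0 x z>150 None
[ 422.05559528 -228.06206199  125.14964913]
```

```bash
python3 -m jog '[[[0,0.05,0.45],[0,0,0],-0.2],[[0,0,0.9],[0.03,0.01,0],-0.2],[[0.1,-0.1,1],[0.07,0.024,0],-0.2],[[0.15,-0.2,1],[0.118,0.041,0],-0.2],[[0.15,-0.3,1],[0.118,0.041,0],-0.2],[[0.15,-0.3,1],[0.118,0.041,0],-0.2]]'; python3 -m jog '[[[0,0,0.4],[0,0,-0.03],-0.2],[[0,0,0.6],[0,0,-0.058],-0.2],[[0,0,0.6],[0,0,-0.058],-0.2],[[0,0,0.6],[0,0,-0.058],-0.2]]'
cat > knobs.py <<'E'
import sys
from h import *
from scipy.spatial.transform import Rotation as Ro
s=read_state(); M=Ro.from_quat(s['ee_rot']).as_matrix(); print('pos',np.round(s['position'],1),'w',np.degrees(np.arctan2(M[1,0],M[0,0]))+90,'toolz',M[:,2].round(3),'j6',round(s['joints'][5],2))
d=snap('wrist',sys.argv[1]); W=world(d); X,Y,Z=np.moveaxis(W,2,0); m=masks(d)
q=m['red']&(Z>150)&(Z<230)&(Y<-250)
for n,k in (('near',X<440),('far',X>470)):
    P=W[q&k]
    if len(P)<30: print(n,len(P)); continue
    t=P[P[:,2]>P[:,2].max()-12]; (c,sz,a)=cv2.minAreaRect(t[:,:2].astype(np.float32)); a=a if sz[0]<sz[1] else a-90
    print(n,len(t),np.round(c,1),np.round(sz,1),'w',round(a,1),'turned rad',round(np.radians(19-a),2),'z',np.percentile(t[:,2],[50,95]).round(1))
q=m['yellow']&(Z>80)&(Z<140)&(Y<-250); P=W[q]
if len(P)>50:
    t=P[P[:,2]>np.median(P[:,2])-4]; A=np.c_[t[:,:2]-[452,-331],np.ones(len(t))]; co=np.linalg.lstsq(A,t[:,2],rcond=None)[0]; print('beam',cv2.minAreaRect(t[:,:2].astype(np.float32)),'z mid',co[2].round(1),'slope x',(co[0]*.946+co[1]*.324).round(4))
E
python3 knobs.py k0
```

```text
clock: 22.6
position: [432.5, -260.4, 219.3]
ee_rot: [0.813, -0.583, 0.0, -0.001]
contact_force: [-1.2, 0.9, 0.3]
gripper_width: 51.0
grasp_force: 0.0
clock: 23.0
position: [432.1, -257.9, 280.0]
ee_rot: [0.777, -0.629, 0.001, -0.001]
contact_force: [-0.5, 0.1, -0.0]
gripper_width: 51.5
grasp_force: 0.0
pos [ 432.1 -257.9  280. ] w 12.044972432041646 toolz [ 0.003  0.001 -1.   ] j6 0.43
near 1023 [ 399.9 -348.2] [13.2 45.2] w 10.6 turned rad 0.15 z [212.2 213.6]
far 944 [ 504.  -311.7] [13.4 45.3] w 1.9 turned rad 0.3 z [211.6 213. ]
beam ((452.4761962890625, -329.9630126953125), (90.97867584228516, 25.935075759887695), 19.338268280029297) z mid 119.2 slope x -0.0051
```

View pics/k0.png

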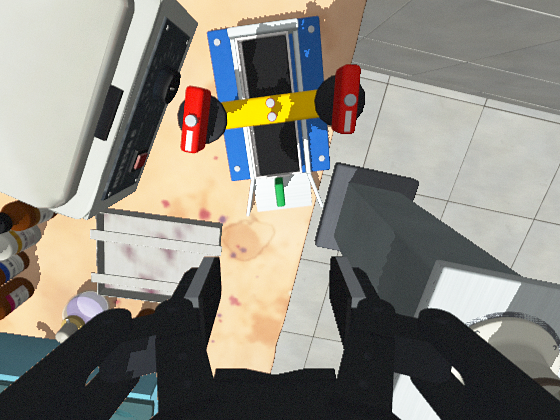

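```bash
python3 -m jog '[[[-0.16,-0.45,0],[0,0,-0.012],-0.2],[[-0.321,-0.903,0],[0,0,-0.012],-0.2],[[-0.321,-0.903,0],[0,0,-0.012],-0.2],[[-0.321,-0.903,-0.4],[0,0,-0.012],-0.2],[[-0.321,-0.903,-0.8],[0,0,-0.012],-0.2],[[-0.321,-0.903,-1],[0,0,-0.012],-0.2],[[-0.321,-0.903,-1],[0,0,-0.012],-0.2]]'
python3 -m jog '[[[0,0,-0.24],[0,0,0],-0.2],[[0,0,-0.24],[0,0,0],-0.2],[[0,0,-0.24],[0,0,0],1],[[0,0,-0.24],[0,0,0],1],[[0,0,-0.24],[0,0,0],1],[[0,0,-0.24],[0,0,0],1],[[0,0,-0.24],[0,0,0],1]]'
```

```text
clock: 23.75
position: [398.1, -346.9, 176.3]
ee_rot: [0.769, -0.639, -0.004, -0.0]
contact_force: [-0.2, 0.1, 0.1]
gripper_width: 51.0
grasp_force: 0.0
clock: 24.45
position: [401.1, -349.3, 157.4]
ee_rot: [0.769, -0.639, 0.002, -0.001]
contact_force: [0.1, -0.3, 0.0]
gripper_width: 12.0
grasp_force: 60.0
```

```bash
python3 -m jog '[[[0,0,-0.005],[0,0,-0.06],1],[[0,0,-0.01],[0,0,-0.12],1],[[0,0,-0.015],[0,0,-0.18],1],[[0,0,-0.02],[0,0,-0.24],1],[[0,0,-0.025],[0,0,-0.3],1],[[0,0,-0.03],[0,0,-0.358],1],[[0,0,-0.03],[0,0,-0.358],1]]'
python3 -m jog '[[[0,0,0],[0,0,0],-0.2],[[0,0,0],[0,0,0],-0.2],[[0,0,0],[0,0,0],-0.2],[[0.1,0.1,0.5],[0,0,0.07],-0.2],[[0.2,0.3,0.9],[0,0,0.14],-0.2],[[0.5,0.4,0.9],[0,0,0.21],-0.2],[[0.8,0.45,0.9],[0,0,0.27],-0.2],[[1,0.5,0.9],[0,0,0.285],-0.2],[[1,0.5,0.9],[0,0,0.285],-0.2]]'; python3 knobs.py k1
```

```text
clock: 25.15
position: [400.7, -349.1, 154.0]
ee_rot: [-0.482, 0.876, -0.002, 0.001]
contact_force: [-1.1, 0.5, 0.9]
gripper_width: 12.0
grasp_force: 60.2
clock: 26.05
position: [503.2, -298.4, 243.2]
ee_rot: [0.719, -0.695, 0.001, -0.001]
contact_force: [-1.2, 0.4, -0.6]
gripper_width: 51.2
grasp_force: 0.0
pos [ 503.2 -298.4  243.2] w 1.9580440055855632 toolz [ 0.004 -0.    -1.   ] j6 0.29
near 1492 [ 400.6 -348.4] [45.2 13.5] w -32.6 turned rad 0.9 z [208.9 210.5]
far 985 [ 501.3 -313.6] [12.1 45.3] w 2.0 turned rad 0.3 z [211.7 212.9]
beam ((451.6906433105469, -330.44927978515625), (137.5481414794922, 26.139535903930664), 19.143596649169922) z mid 117.6 slope x 0.0207
```

```bash
python3 -m jog '[[[0.003,-0.136,0],[0,0,0],-0.2],[[0.003,-0.136,-0.3],[0,0,0],-0.2],[[0.003,-0.136,-0.6],[0,0,0],-0.2],[[0.003,-0.136,-0.87],[0,0,0],-0.2],[[0.003,-0.136,-0.87],[0,0,0],-0.2],[[0.003,-0.136,-0.87],[0,0,0],1],[[0.003,-0.136,-0.87],[0,0,0],1],[[0.003,-0.136,-0.87],[0,0,0],1],[[0.003,-0.136,-0.87],[0,0,0],1],[[0.003,-0.136,-0.87],[0,0,0],1]]'
python3 -m jog '[[[0,0,-0.005],[0,0,-0.06],1],[[0,0,-0.01],[0,0,-0.12],1],[[0,0,-0.015],[0,0,-0.18],1],[[0,0,-0.02],[0,0,-0.24],1],[[0,0,-0.025],[0,0,-0.3],1],[[0,0,-0.03],[0,0,-0.36],1],[[0,0,-0.035],[0,0,-0.42],1],[[0,0,-0.04],[0,0,-0.48],1],[[0,0,-0.048],[0,0,-0.54],1],[[0,0,-0.048],[0,0,-0.573],1],[[0,0,-0.048],[0,0,-0.573],1]]'
```

```text
clock: 27.1
position: [501.8, -312.8, 157.8]
ee_rot: [0.718, -0.696, 0.002, -0.002]
contact_force: [-0.1, -0.3, 0.5]
gripper_width: 11.9
grasp_force: 60.9
clock: 28.2
position: [501.4, -312.6, 152.4]
ee_rot: [-0.2, 0.98, -0.002, 0.0]
contact_force: [0.8, -0.4, 1.4]
gripper_width: 12.1
grasp_force: 61.1
```

```bash
python3 -m jog '[[[0,0,0],[0,0,0],-0.2],[[0,0,0],[0,0,0],-0.2],[[0,0,0],[0,0,0],-0.2],[[0,0,0.4],[0,0,0],-0.2],[[0,0,0.7],[0,0,0.07],-0.2],[[-0.4,-0.14,0.7],[0,0,0.14],-0.2],[[-0.8,-0.28,0.7],[0,0,0.21],-0.2],[[-1,-0.358,0.7],[0,0,0.286],-0.2],[[-1,-0.358,0.7],[0,0,0.286],-0.2],[[-1,-0.358,0.7],[0,0,0.286],-0.2]]'; python3 knobs.py k2
```

```text
clock: 29.2
position: [401.4, -348.8, 222.4]
ee_rot: [-0.479, 0.878, -0.002, 0.001]
contact_force: [0.7, 0.1, -0.4]
gripper_width: 51.1
grasp_force: 0.0
pos [ 401.4 -348.8  222.4] w -32.76523360067391 toolz [ 0.004 -0.003 -1.   ] j6 -0.16
near 1105 [ 399.1 -348.9] [45.3 12.5] w -32.4 turned rad 0.9 z [209.3 210.6]
far 0
beam ((441.7064208984375, -333.66998291015625), (119.33109283447266, 26.320411682128906), 19.241086959838867) z mid 115.3 slope x -0.0149
```

```bash
python3 -m jog '[[[-0.01,0,-0.4],[0,0,0],-0.2],[[-0.01,0,-0.69],[0,0,0],-0.2],[[-0.01,0,-0.69],[0,0,0],-0.2],[[-0.01,0,-0.69],[0,0,0],1],[[-0.01,0,-0.69],[0,0,0],1],[[-0.01,0,-0.69],[0,0,0],1],[[-0.01,0,-0.69],[0,0,0],1],[[-0.01,0,-0.69],[0,0,0],1]]'
python3 -m jog '[[[0,0,-0.005],[0,0,-0.06],1],[[0,0,-0.01],[0,0,-0.12],1],[[0,0,-0.015],[0,0,-0.18],1],[[0,0,-0.02],[0,0,-0.24],1],[[0,0,-0.025],[0,0,-0.3],1],[[0,0,-0.03],[0,0,-0.36],1],[[0,0,-0.035],[0,0,-0.42],1],[[0,0,-0.04],[0,0,-0.48],1],[[0,0,-0.048],[0,0,-0.54],1],[[0,0,-0.048],[0,0,-0.573],1],[[0,0,-0.048],[0,0,-0.573],1]]'
python3 -m jog '[[[0,0,0],[0,0,0],-0.2],[[0,0,0],[0,0,0],-0.2],[[0,0,0],[0,0,0],-0.2],[[0,0,0.4],[0,0,0],-0.2],[[0,0,0.7],[0,0,0.07],-0.2],[[0.4,0.14,0.7],[0,0,0.14],-0.2],[[0.8,0.28,0.7],[0,0,0.21],-0.2],[[1,0.358,0.7],[0,0,0.286],-0.2],[[1,0.358,0.7],[0,0,0.286],-0.2],[[1,0.358,0.7],[0,0,0.286],-0.2]]'; python3 knobs.py k3
```

```text
clock: 30.05
position: [400.7, -348.7, 153.9]
ee_rot: [-0.48, 0.877, -0.002, 0.001]
contact_force: [-0.8, 0.6, -0.1]
gripper_width: 12.0
grasp_force: 59.5
clock: 31.15
position: [400.5, -348.6, 148.7]
ee_rot: [0.099, 0.995, -0.002, -0.0]
contact_force: [-0.7, 1.2, -0.4]
gripper_width: 12.2
grasp_force: 59.7
clock: 32.15
position: [500.3, -312.4, 217.8]
ee_rot: [-0.198, 0.98, -0.002, -0.0]
contact_force: [-0.4, -0.3, 0.1]
gripper_width: 51.6
grasp_force: 0.0
pos [ 500.3 -312.4  217.8] w -67.12323198791131 toolz [ 0.    -0.004 -1.   ] j6 -0.89
near 1786 [ 400.  -348.3] [12.8 45.2] w 78.8 turned rad -1.04 z [204.5 205.8]
far 1132 [ 500.7 -313.3] [45.2 12.6] w -66.4 turned rad 1.49 z [206.8 208. ]
beam ((456.6242370605469, -328.4631652832031), (91.9764175415039, 25.939472198486328), 19.04337501525879) z mid 113.0 slope x 0.0226
```

```bash
python3 -m jog '[[[0.015,0,-0.4],[0,0,0],-0.2],[[0.015,0,-0.67],[0,0,0],-0.2],[[0.015,0,-0.67],[0,0,0],-0.2],[[0.015,0,-0.67],[0,0,0],1],[[0.015,0,-0.67],[0,0,0],1],[[0.015,0,-0.67],[0,0,0],1],[[0.015,0,-0.67],[0,0,0],1],[[0.015,0,-0.67],[0,0,0],1]]'
python3 -m jog '[[[0,0,-0.005],[0,0,-0.06],1],[[0,0,-0.01],[0,0,-0.12],1],[[0,0,-0.015],[0,0,-0.18],1],[[0,0,-0.02],[0,0,-0.24],1],[[0,0,-0.025],[0,0,-0.3],1],[[0,0,-0.03],[0,0,-0.36],1],[[0,0,-0.035],[0,0,-0.42],1],[[0,0,-0.04],[0,0,-0.48],1],[[0,0,-0.048],[0,0,-0.54],1],[[0,0,-0.048],[0,0,-0.573],1],[[0,0,-0.048],[0,0,-0.573],1]]'
python3 -m jog '[[[0,0,0],[0,0,0],-0.2],[[0,0,0],[0,0,0],-0.2],[[0,0,0],[0,0,0],-0.2],[[0,0,0.4],[0,0,0],-0.2],[[0,0,0.7],[0,0,0.07],-0.2],[[-0.4,-0.14,0.7],[0,0,0.14],-0.2],[[-0.8,-0.28,0.7],[0,0,0.21],-0.2],[[-1,-0.358,0.7],[0,0,0.286],-0.2],[[-1,-0.358,0.7],[0,0,0.286],-0.2],[[-1,-0.358,0.7],[0,0,0.286],-0.2]]'; python3 knobs.py k4
```

```text
clock: 33.0
position: [502.2, -312.8, 152.1]
ee_rot: [-0.199, 0.98, -0.002, 0.001]
contact_force: [-0.2, 1.6, -0.1]
gripper_width: 12.0
grasp_force: 60.6
clock: 34.1
position: [502.1, -312.7, 146.9]
ee_rot: [0.389, 0.921, -0.002, -0.001]
contact_force: [1.3, 0.2, 1.3]
gripper_width: 12.2
grasp_force: 60.7
clock: 35.1
position: [401.8, -348.8, 216.9]
ee_rot: [0.101, 0.995, -0.002, 0.0]
contact_force: [-0.2, -0.0, -0.2]
gripper_width: 51.4
grasp_force: 0.0
pos [ 401.8 -348.8  216.9] w 258.35180862756147 toolz [-0.    -0.004 -1.   ] j6 -1.37
near 1136 [ 399.  -348.2] [12.4 45.9] w 78.8 turned rad -1.04 z [204.5 205.7]
far 80 [ 510.9 -326.7] [ 1.3 11.8] w 46.4 turned rad -0.48 z [192.3 198.9]
beam ((449.4103698730469, -330.69268798828125), (136.25668334960938, 26.0131778717041), 19.191434860229492) z mid 110.5 slope x -0.0133
```

```bash
python3 -m jog '[[[-0.015,0.005,-0.4],[0,0,0],-0.2],[[-0.015,0.005,-0.68],[0,0,0],-0.2],[[-0.015,0.005,-0.68],[0,0,0],-0.2],[[-0.015,0.005,-0.68],[0,0,0],1],[[-0.015,0.005,-0.68],[0,0,0],1],[[-0.015,0.005,-0.68],[0,0,0],1],[[-0.015,0.005,-0.68],[0,0,0],1],[[-0.015,0.005,-0.68],[0,0,0],1]]'
python3 -m jog '[[[0,0,-0.005],[0,0,-0.06],1],[[0,0,-0.01],[0,0,-0.12],1],[[0,0,-0.015],[0,0,-0.18],1],[[0,0,-0.02],[0,0,-0.24],1],[[0,0,-0.025],[0,0,-0.3],1],[[0,0,-0.03],[0,0,-0.36],1],[[0,0,-0.035],[0,0,-0.42],1],[[0,0,-0.04],[0,0,-0.48],1],[[0,0,-0.048],[0,0,-0.54],1],[[0,0,-0.048],[0,0,-0.573],1],[[0,0,-0.048],[0,0,-0.573],1]]'
python3 -m jog '[[[0,0,0],[0,0,0],-0.2],[[0,0,0],[0,0,0],-0.2],[[0,0,0],[0,0,0],-0.2],[[0,0,0.4],[0,0,0],-0.2],[[0,0,0.7],[0,0,0.07],-0.2],[[0.4,0.14,0.7],[0,0,0.14],-0.2],[[0.8,0.28,0.7],[0,0,0.21],-0.2],[[1,0.358,0.7],[0,0,0.28],-0.2],[[1,0.358,0.7],[0,0,0.35],-0.2],[[1,0.358,0.7],[0,0,0.42],-0.2],[[1,0.358,0.7],[0,0,0.49],-0.2],[[1,0.358,0.7],[0,0,0.56],-0.2],[[1,0.358,0.7],[0,0,0.63],-0.2],[[1,0.358,0.7],[0,0,0.7],-0.2],[[1,0.358,0.7],[0,0,0.77],-0.2],[[1,0.358,0.7],[0,0,0.84],-0.2],[[1,0.358,0.7],[0,0,0.9],-0.2],[[1,0.358,0.7],[0,0,0.9],-0.2]]'; python3 knobs.py k5
```

```text
clock: 35.95
position: [400.9, -348.2, 149.4]
ee_rot: [0.1, 0.995, -0.002, 0.001]
contact_force: [-0.3, 0.4, 0.1]
gripper_width: 12.1
grasp_force: 59.9
clock: 37.05
position: [400.4, -348.3, 144.2]
ee_rot: [0.645, 0.765, -0.002, -0.001]
contact_force: [-0.1, -0.2, 0.3]
gripper_width: 12.1
grasp_force: 60.1
clock: 38.85
position: [500.3, -312.1, 213.5]
ee_rot: [-0.24, 0.971, -0.002, 0.0]
contact_force: [-0.2, 0.1, 0.3]
gripper_width: 50.8
grasp_force: 0.0
pos [ 500.3 -312.1  213.5] w -62.28330240513293 toolz [ 0.001 -0.004 -1.   ] j6 -0.81
near 1830 [ 399.8 -348.2] [13.  45.2] w 9.6 turned rad 0.16 z [199.7 201. ]
far 1406 [ 500.7 -313.3] [12.9 45.2] w 44.2 turned rad -0.44 z [201.9 203.2]
beam ((456.5005187988281, -328.53338623046875), (95.3387451171875, 25.87057113647461), 19.177196502685547) z mid 108.1 slope x 0.0231
```

```bash
python3 -m jog '[[[0,0,0],[0,0,0.07],-0.2],[[0,0,0],[0,0,0.14],-0.2],[[0,0,0],[0,0,0.21],-0.2],[[0,0,0],[0,0,0.28],-0.2],[[0,0,0],[0,0,0.35],-0.2],[[0,0,0],[0,0,0.42],-0.2],[[0,0,0],[0,0,0.49],-0.2],[[0,0,0],[0,0,0.56],-0.2],[[0,0,0],[0,0,0.63],-0.2],[[0,0,0],[0,0,0.7],-0.2],[[0,0,0],[0,0,0.77],-0.2],[[0,0,0],[0,0,0.84],-0.2],[[0.015,0,0],[0,0,0.886],-0.2],[[0.015,0,0],[0,0,0.886],-0.2],[[0.015,0,-0.3],[0,0,0.886],-0.2],[[0.015,0,-0.6],[0,0,0.886],-0.2],[[0.015,0,-0.67],[0,0,0.886],-0.2],[[0.015,0,-0.67],[0,0,0.886],-0.2]]'
python3 -m jog '[[[0,0,0],[0,0,0],1],[[0,0,0],[0,0,0],1],[[0,0,0],[0,0,0],1],[[0,0,0],[0,0,0],1],[[0,0,0],[0,0,0],1],[[0,0,-0.005],[0,0,-0.06],1],[[0,0,-0.01],[0,0,-0.12],1],[[0,0,-0.015],[0,0,-0.18],1],[[0,0,-0.02],[0,0,-0.24],1],[[0,0,-0.025],[0,0,-0.3],1],[[0,0,-0.03],[0,0,-0.36],1],[[0,0,-0.035],[0,0,-0.42],1],[[0,0,-0.04],[0,0,-0.48],1],[[0,0,-0.048],[0,0,-0.54],1],[[0,0,-0.048],[0,0,-0.573],1],[[0,0,-0.048],[0,0,-0.573],1]]'
python3 -m jog '[[[0,0,0],[0,0,0],-0.2],[[0,0,0],[0,0,0],-0.2],[[0,0,0],[0,0,0],-0.2],[[0,0,0.4],[0,0,0],-0.2],[[0,0,0.7],[0,0,0.07],-0.2],[[-0.4,-0.14,0.7],[0,0,0.14],-0.2],[[-0.8,-0.28,0.7],[0,0,0.21],-0.2],[[-1,-0.358,0.7],[0,0,0.285],-0.2],[[-1,-0.358,0.7],[0,0,0.285],-0.2],[[-1,-0.358,0.7],[0,0,0.285],-0.2]]'; python3 knobs.py k6
```

```text
clock: 40.7
position: [501.3, -312.1, 145.8]
ee_rot: [0.92, -0.391, -0.0, -0.001]
contact_force: [0.0, 0.6, -0.4]
gripper_width: 51.5
grasp_force: 0.0
clock: 42.3
position: [501.9, -312.2, 142.2]
ee_rot: [-0.539, 0.842, -0.002, 0.001]
contact_force: [0.6, 1.1, 0.8]
gripper_width: 11.9
grasp_force: 60.4
clock: 43.3
position: [401.8, -348.3, 212.2]
ee_rot: [0.762, -0.647, 0.002, -0.002]
contact_force: [0.9, 0.7, -0.3]
gripper_width: 51.3
grasp_force: 0.0
pos [ 401.8 -348.3  212.2] w 9.34866191239847 toolz [ 0.005 -0.    -1.   ] j6 0.57
near 965 [ 399.7 -348.9] [12.5 45.5] w 10.2 turned rad 0.15 z [199.7 200.9]
far 184 [ 504.6 -312.9] [43.  11.1] w -23.4 turned rad 0.74 z [198.2 199. ]
beam ((451.4469299316406, -330.5847473144531), (138.57208251953125, 26.29802894592285), 19.156963348388672) z mid 105.8 slope x -0.0187
```

```bash
python3 -m jog '[[[-0.015,0,-0.4],[0,0,0],-0.2],[[-0.015,0,-0.68],[0,0,0],-0.2],[[-0.015,0,-0.68],[0,0,0],-0.2],[[-0.015,0,-0.68],[0,0,0],1],[[-0.015,0,-0.68],[0,0,0],1],[[-0.015,0,-0.68],[0,0,0],1],[[-0.015,0,-0.68],[0,0,0],1],[[-0.015,0,-0.68],[0,0,0],1]]'
python3 -m jog '[[[0,0,-0.005],[0,0,-0.06],1],[[0,0,-0.01],[0,0,-0.12],1],[[0,0,-0.015],[0,0,-0.18],1],[[0,0,-0.02],[0,0,-0.24],1],[[0,0,-0.025],[0,0,-0.3],1],[[0,0,-0.03],[0,0,-0.36],1],[[0,0,-0.034],[0,0,-0.406],1],[[0,0,-0.034],[0,0,-0.406],1]]'
python3 -m jog '[[[0,0,0],[0,0,0],-0.2],[[0,0,0],[0,0,0],-0.2],[[0,0,0],[0,0,0],-0.2],[[0,0,0.4],[0,0,0],-0.2],[[0,0,0.7],[0,0,0.07],-0.2],[[0.4,0.14,0.7],[0,0,0.13],-0.2],[[0.8,0.28,0.7],[0,0,0.13],-0.2],[[1,0.358,0.7],[0,0,0.13],-0.2],[[1,0.358,0.7],[0,0,0.13],-0.2],[[1,0.358,0.7],[0,0,0.13],-0.2]]'; python3 knobs.py k7
```

```text
clock: 44.15
position: [400.7, -348.2, 144.7]
ee_rot: [0.763, -0.646, 0.002, -0.002]
contact_force: [-0.3, -0.6, -0.2]
gripper_width: 12.0
grasp_force: 60.0
clock: 44.95
position: [400.2, -348.1, 140.8]
ee_rot: [-0.429, 0.904, -0.002, 0.001]
contact_force: [-0.3, -1.3, 0.3]
gripper_width: 12.1
grasp_force: 60.1
clock: 45.95
position: [500.3, -311.9, 210.0]
ee_rot: [-0.548, 0.837, -0.001, 0.001]
contact_force: [-0.7, -0.4, -0.7]
gripper_width: 51.2
grasp_force: 0.0
pos [ 500.3 -311.9  210. ] w -23.589106685387605 toolz [ 0.003 -0.002 -1.   ] j6 -0.13
near 1915 [ 400.3 -348.6] [45.  13.2] w -39.5 turned rad 1.02 z [195.9 197.5]
far 961 [ 502.2 -313.3] [45.1 12.6] w -24.1 turned rad 0.75 z [197.2 198.4]
beam ((451.4029846191406, -330.35833740234375), (135.8859100341797, 26.424633026123047), 19.155780792236328) z mid 104.0 slope x 0.0096
```

```bash
python3 -m jog '[[[0.015,0,-0.4],[0,0,0],-0.2],[[0.015,0,-0.685],[0,0,0],-0.2],[[0.015,0,-0.685],[0,0,0],-0.2],[[0.015,0,-0.685],[0,0,0],1],[[0.015,0,-0.685],[0,0,0],1],[[0.015,0,-0.685],[0,0,0],1],[[0.015,0,-0.685],[0,0,0],1],[[0.015,0,-0.685],[0,0,0],1],[[0.015,0,-0.69],[0,0,-0.05],1],[[0.015,0,-0.695],[0,0,-0.1],1],[[0.015,0,-0.696],[0,0,-0.133],1],[[0.015,0,-0.696],[0,0,-0.133],1],[[0.015,0,-0.696],[0,0,-0.133],1]]'
python3 -m jog '[[[0,0,0],[0,0,0],-0.2],[[0,0,0],[0,0,0],-0.2],[[0,0,0],[0,0,0],-0.2],[[0,0,0.4],[0,0,0],-0.2],[[0,0,0.7],[0,0,0],-0.2],[[-0.2,0.3,1],[0,0,0.07],-0.2],[[-0.4,0.6,1],[0,0,0.14],-0.2],[[-0.5,0.9,1],[0,0,0.21],-0.2],[[-0.5,0.9,1],[0,0,0.28],-0.2],[[-0.5,0.9,1],[0,0,0.35],-0.2],[[-0.5,0.9,1],[0,0,0.42],-0.2],[[-0.5,0.9,1],[0,0,0.42],-0.2]]'; python3 knobs.py k8
python3 - <<'E'
from h import *
d=load('k8'); W=world(d); X,Y,Z=np.moveaxis(W,2,0); h=hsv(d); yh=np.array([-.326,.946]); xh=np.array([.946,.326])
cx=(X-452)*xh[0]+(Y+331)*xh[1]; cy=(X-452)*yh[0]+(Y+331)*yh[1]
p=(h[...,2]<70)&(abs(cx)<18)&(abs(cy)>20)&(abs(cy)<65)&(Z>40)&(Z<110)
for sg in (1,-1): print('pad top z',sg,np.percentile(Z[p&(sg*cy>0)],[10,50,90]).round(1))
q=(abs(cx)<14)&(abs(cy)<13)&(Z>108)&(Z<200); print('pins z',np.percentile(Z[q],[50,98]).round(1) if q.any() else None)
m=masks(d); g=W[m['green']&(Z>40)&(Z<95)&(cy>60)&(cy<130)]; print('fin',len(g)); t=g[g[:,2]>74]; e=t.mean(0)[:2]-[452,-331]; print(t.mean(0).round(1),'cradle x,y',e@xh,e@yh)
k=load('k0'); W=world(k); X,Y,Z=np.moveaxis(W,2,0); m=masks(k); cx=(X-452)*xh[0]+(Y+331)*xh[1]; cy=(X-452)*yh[0]+(Y+331)*yh[1]; h=hsv(k)
p=(h[...,2]<70)&(abs(cx)<18)&(abs(cy)>20)&(abs(cy)<65)&(Z>40)&(Z<110); print('before pad',[np.median(Z[p&(s*cy>0)]).round(1) for s in (1,-1)])
q=(abs(cx)<14)&(abs(cy)<13)&(Z>108)&(Z<200); print('pins before',np.percentile(Z[q],[50,98]).round(1))
E
```

```text
clock: 47.3
position: [502.0, -312.2, 141.2]
ee_rot: [-0.426, 0.904, -0.002, 0.001]
contact_force: [-0.4, -0.2, 0.4]
gripper_width: 12.1
grasp_force: 60.8
clock: 48.5
position: [451.8, -222.1, 241.0]
ee_rot: [0.771, -0.637, 0.002, -0.002]
contact_force: [-1.5, -0.3, 0.1]
gripper_width: 51.3
grasp_force: 0.0
pos [ 451.8 -222.1  241. ] w 10.806175873123877 toolz [ 0.004  0.    -1.   ] j6 0.32
near 1263 [ 400.3 -348. ] [45.1 12.9] w -39.5 turned rad 1.02 z [196.2 197.6]
far 1283 [ 503.4 -312.1] [45.2 12.9] w -39.2 turned rad 1.02 z [196.2 197.5]
beam ((447.9052429199219, -331.4292907714844), (100.73126220703125, 25.97164535522461), 19.015464782714844) z mid 103.4 slope x -0.0004
pad top z 1 [81.9 82.9 83.8]
pad top z -1 [81.8 82.8 83.9]
pins z [130.4 132.4]
fin 307
[ 423.7 -239.5   80. ] cradle x,y 3.0864566992934925 95.72645632714483
before pad [np.float64(93.4), np.float64(93.4)]
pins before [119.5 142.1]
```

```bash
python3 -c "
from bench import job_done; print(job_done())"
```

```text
the job is handed in; nothing more can be done
None
```

I handed the job in: the one cup present (blue) stands upright in the tray, the tray is home against the back stop, the beam is level with both knobs at about 4.16 rad, and the pad is pressed back about 5 mm; the bottle, pot and lamp were left alone.

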